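Put the cordless meat probe on charge

TASK

Take the cordless meat probe from its open rest and lay it, steel tip towards the hood, in the V-groove of the charging dock. Then push it along the groove, under the hood, until you feel its tip press on the sprung contact inside, gently, for the contact is delicate. Leave the probe lying in the groove with its tip touching the contact, and do not disturb the things around.

Things in the scene. Friction and masses are not known exactly. Their poses are not given: they have to be found in the camera images.
- probe: Cordless meat thermometer probe: a smooth round rod 14 mm in diameter and 180 mm long, 0.06 to 0.11 kg; steel stem with a tapered tip (8 mm across at its flat end) at +x, black handle of the same diameter (last 60 mm) at -x. Origin in the middle of the rod, on its axis, which is also about its centre of mass; +x points to the tip. At first it lies level in the two notches of the rest, its axis 36 mm above the worktop.
- probe_tip (a point): Centre of the flat end of the steel tip, 90 mm from the probe's middle along its +x.
- probe_tail (a point): Centre of the handle's end, 90 mm from the probe's middle along its -x.
- rest: Low fixed wooden rest, 92 x 44 x 37 mm, with two notched blocks (each 12 mm long, centred 40 mm either side of the middle) and a 68 mm wide gap between them, floor at 6 mm, for the fingers. Origin at the centre of its underside; the notches run along its x.
- dock: Fixed wooden charging dock, 198 x 44 mm, with a 90 degree V-groove along its +x. Origin on the worktop under the middle of the finger recess. Along its x: front V block -38 to -26 mm; finger recess -26 to +26 mm (floor 6 mm high); rear V block from +26 mm on, open above up to +100 mm, under a hood from +100 to +160 mm. Pressing the probe on the dock with over 25 N in all breaks it.
- groove_start (a point): Point on the line of a seated probe's axis at the dock's front face: 38 mm from the dock's origin along its -x, 36 mm above the worktop. The groove is 21 mm wide at the blocks' upper edges, 37 mm high. When fully home the probe's tail still stands 8 to 32 mm out of this face, so it can be pushed on its tail all the way; sliding takes about 1 to 2 N.
- hood_mouth (a point): Centre of the hood's opening: 100 mm along the dock's +x from its origin, 36 mm above the worktop. The hood is 60 mm long, closed at its far end, 59 mm high outside; its passage is 28 mm wide with its roof's underside 53 mm above the worktop.
- contact_zone (a point): Middle of the zone, 22 mm inside the hood's mouth, where the end stop is: a brass sprung contact 12 mm across on the groove's axis, hardly visible. Its face waits anywhere from 10 to 34 mm inside the mouth, different each time, so it must be felt. It yields 1 mm per 5 N, up to 4 mm, damped. It registers above 3 N and is damaged above 15 N; 5 to 9 N is a good push.
- timer: Bystander: cream wind-up kitchen timer, 67 mm across, 49 mm high, loose. Origin at the centre of its underside.
- salt: Bystander: salt shaker, 44 mm across, 90 mm high, loose. Origin at the centre of its underside.
- jam: Bystander: glass jam jar with a lid, 62 mm across, 99 mm high, loose. Origin at the centre of its underside.

How it is judged (in metres and radians):
On the way, in this order (a step that is already met when the one before it is completed fails the run):
1. the probe lies in the dock's V-groove, tip towards the hood, not yet at the contact (angle between the x axis of probe and the x axis of dock, either way round below 0.04 rad and y of probe in the frame of dock between -0.003 and 0.003 m and z of probe in the frame of dock between 0.033 and 0.039 m and x of probe_tip in the frame of dock between 0.03 and 0.109 m), for 0.2 s.
2. lying in the groove, the tip presses on the sprung contact with over 3 N (angle between the x axis of probe and the x axis of dock, either way round below 0.04 rad and y of probe in the frame of dock between -0.003 and 0.003 m and z of probe in the frame of dock between 0.033 and 0.039 m and contact force between probe and contact above 3 N), for 0.1 s.
At the end, for the whole second after the job is handed in: The probe lies released and at rest in the V-groove (axis within 3 mm of the groove's line and 0.04 rad of its direction), its tip within 2.5 mm of the face of the sprung contact inside the hood (angle between the x axis of probe and the x axis of dock, either way round below 0.04 rad and y of probe in the frame of dock between -0.003 and 0.003 m and z of probe in the frame of dock between 0.033 and 0.039 m and distance between probe_tip and contact_face below 0.0025 m and x of probe_tip in the frame of dock above 0.108 m and linear speed of probe below 0.01 m/s and contact force between probe and the fingers below 0.1 N); the robot touches nothing.
It fails at once if the contact is pressed with more than 15 N (contact force between probe and contact above 15 N).
It fails at once if the probe is pressed on the dock with more than 25 N (contact force between probe and dock above 25 N).
It fails at once if a bystander (timer, salt shaker, jam jar) is moved by more than 20 mm (distance of any of timer, salt, jam from where it was at the start of the episode above 0.02 m).
It also fails if it takes over 51 s, if anything falls off the work surface, if the arm or the gripper's body presses on something with over 40 N, if the wrist force passes 120 N, or if a joint passes its speed limit or range.

ROBOT

A 6-joint arm with a two-finger parallel gripper is mounted at the origin on a cart in front of the work surface, level with it; the furniture and walls round the work are solid. World frame = base frame: x ahead of the robot, y to its left, z up, the work surface at z = 0. Lengths are in mm, angles in rad, forces in N, time in s.
With the tool pointing down it reaches from about 350 to 875 mm from the base axis. Payload 4.2 kg.
Tool frame: the origin (TCP) lies where the fingers leave the gripper's body, on its centre line; the fingertips stand 73 mm ahead of it and the grasp point (between the pads) lies 54 mm ahead of it; z points along the fingers, y is the direction in which the jaws open and shut (so a half turn about z gives the same grasp; the last joint's range is limited). The gripper opens to 85 mm and grips with 20 to 120 N. Pads are 22 mm wide; open, the fingers measure 114 mm over their backs; the gripper's body (76 mm by 85 mm) begins 54 mm behind the grasp point. The pads swing forward as they close: fully open they stand 13 mm farther back than shut.
Start: joints at [-0.928, 0.385, 0.008, 0, -1.194, -0.259], TCP at [234.043, -579.503, 303.912] pointing down, gripper open.
Joint ranges: [-3.14, 3.14], [-1.21, 2.06], [-1.07, 1.41], [-3.16, 2.05], [-2.99, -0.16], [-3.1, 3.1]. Speed limits (rad/s): [2.79, 2.79, 3.14, 3.14, 3.14, 3.14].

INTERFACE

Orientations are given as a unit quaternion [x, y, z, w].
In Python, from bench import arm gives the robot as it stands.
- The arm moves only by the tool apply_moves, never from a script. Its argument "increments" is a list that holds one entry, the list of rows, each a list of 7 numbers: the shift along the tool's x, y, z scaled (see below), then the turn, a rotation vector about the tool's x, y, z scaled (see below), then the gripper's target within -1 to 1 (fully open at 1, half-way at 0, shut at -1). A call has 1 to 10 rows; each row is the pose to reach, as a shift and turn from the pose commanded when the call began, along the tool's axes at that moment; what a row does not reach only later rows make up. The controller multiplies each number of a shift by 100 mm and each number of a turn by 0.5 rad. A row lasts 1/10 s, in which the tool goes at most 50 mm and 8.59 degrees, less where a joint would pass 70% of its speed; a pose out of reach is approached as far as the arm can. A call with a number of a shift or a turn outside -1 to 1 is refused whole. A call with a gripper value outside its range is refused whole. The fingers move at their own pace and stop on an object; the grip force is fixed at half the most. Time passes only in rows, so rows that repeat a pose let the fingers close. It gives the time, the measured TCP pose, the force and the opening at its end, in the units of the state.
- arm.read_state(): the state, without advancing time (a new reading comes with each control period).
- arm.get_image(name): name is "scene" or "top" or "wrist"; returns a dict with "img" (384x512x3 uint8, red, green, blue), "fx", "fy", "cx", "cy" (pixels), "k1" (the pictures are not rectified: a ray, as slopes to the right and down, at radius r is drawn at 1 + k1 r^2 times it, then the intrinsics apply), "pose" (4x4, takes a point from camera to world coordinates). Camera axes: x right, y up, looking along -z (the intrinsics and any distortion apply to the point x, -y, -z); pixel columns grow to the right and rows downward; lengths in mm; the calibration is good to about 2 mm. A picture is of the moment at which its call begins. There is no depth.
- arm.job_done(): hands the job in, once; it reports no verdict.
Trained networks look in a picture, given as the dict that the camera call returned (one of the last four; its "shot" number tells which), for a name from the list of things; names that differ only in an ending like _2 or _b are one class to them, and where a whole thing is asked for, a point or a joint stands for the part that bears it (a point fixed in the world has none). Each returns a list of dicts, best first, with "conf" (0 to 1); they miss things now and then, are a little off and sometimes report something else, mostly with a low value. They report only what shows in the picture. A call takes as long as a camera call.
- arm.outline_of(label, picture): "pixels" (384x512 bool, what is visible of it) and "box" ([centre column, centre row, width, height] in pixels, round what is visible of it).
- arm.mark_of(label, picture): "at" ([column, row] in pixels: a listed point, or the origin of a listed thing).
The state is a dict: "clock": time; "joints": joint angles; "joint_vel": joint speeds; "joint_efforts": joint torques, N m; "position": TCP position; "ee_rot": TCP orientation; "contact_force": force on the tool from outside, world axes, zero at the start; "wrist_torque": the same for the moment, N m; "gripper_width": finger opening in mm.
Only numpy, scipy, OpenCV 4.12 (cv2) and the standard library are available. Lean on these libraries where they do the work, as an engineer would, in place of code of your own. Each camera call takes 0.05 s, during which the arm holds its last target.

## Working session

There is one attempt and no reset: what is moved stays moved. The work goes in short steps, Python scripts to look and compute and a tool call to move; the robot and the scene stay as the last step left them, time stands still between calls to the robot, and variables do not carry over. Pictures are saved under pics/ and viewed, and the job is handed in when it is done.

Besides the shell and the picture viewer there is one more tool, called after "Request:" in YAML: its name, and indented under it one key for each argument. apply_moves: Moves the arm, as the interface text tells. Shifts and turns lie within -1 to 1; 1 stands for 100 mm of shift or 0.5 rad of turn. Its arguments: {"type":"object","properties":{"increments":{"type":"array"}},"required":["increments"]}

```bash
mkdir -p pics; ls
cat > h.py <<'E'
import numpy as np, cv2
from bench import arm
def ray(p,uv):
    x=(uv[0]-p['cx'])/p['fx']; y=(uv[1]-p['cy'])/p['fy']
    rd=np.hypot(x,y); r=rd
    for _ in range(50): r=rd/(1+p['k1']*r*r)
    s=r/rd if rd>0 else 1
    T=np.array(p['pose']); d=T[:3,:3]@np.array([x*s,-y*s,-1.]); return T[:3,3],d
def at(p,uv,z):
    o,d=ray(p,uv); return o+d*(z-o[2])/d[2]
def proj(p,X):
    T=np.array(p['pose']); c=T[:3,:3].T@(np.array(X)-T[:3,3]); x=c[0]/-c[2]; y=-c[1]/-c[2]
    f=1+p['k1']*(x*x+y*y); return p['cx']+p['fx']*x*f,p['cy']+p['fy']*y*f
def save(p,n): cv2.imwrite('pics/'+n+'.png',p['img'][:,:,::-1])
E
python3 - <<'E'
from h import *
print(arm.read_state())
Z=dict(probe=36,probe_tip=36,probe_tail=36,rest=0,dock=0,groove_start=36,hood_mouth=36,contact_zone=36,timer=0,salt=0,jam=0)
for c in ['top','scene']:
    p=arm.get_image(c); save(p,c+'0'); print(c,p['fx'],p['k1'],np.round(p['pose'],3).tolist())
    for n,z in Z.items():
        for m in arm.mark_of(n,p)[:2]: print(n,round(m['conf'],2),np.round(m['at'],1),np.round(at(p,m['at'],z),1))
E
```

```text
pics
{'clock': 0.0, 'joints': array([-9.28417473e-01,  3.85573052e-01,  6.63542792e-03, -5.47442678e-04,
       -1.19397905e+00, -2.58584854e-01]), 'joint_vel': array([ 5.72354056e-05, -2.13923802e-04, -1.99162268e-03, -1.78099235e-04,
        5.42746405e-04,  6.59109795e-04]), 'joint_efforts': array([ 1.13143960e-03, -3.92290413e+01,  1.88405871e+01,  4.18619290e+00,
       -4.59891802e-03,  3.94524392e-06]), 'position': array([ 233.89416392, -579.13043918,  302.80801204]), 'ee_rot': array([-1.90622166e-01,  9.81662875e-01,  1.06517616e-03, -2.32568400e-04]), 'contact_force': array([-0.01439965,  0.81715175,  0.12247733]), 'wrist_torque': array([ 0.03130213, -0.00968317,  0.00501162]), 'gripper_width': 85.230254933746}
top 461.9896152816361 0.032463006021930384 [[0.003, 0.995, -0.105, 376.384], [-1.0, 0.004, 0.007, -0.727], [0.008, 0.105, 0.994, 1467.437], [0.0, 0.0, 0.0, 1.0]]
probe 0.76 [331. 201.] [ 495.5 -270.6   36. ]
probe_tip 0.81 [304.5 201.3] [ 494.2 -188.2   36. ]
probe_tail 0.73 [363.9 193.8] [ 518.4 -373.2   36. ]
rest 0.52 [328.5 199.6] [ 503.  -269.5    0. ]
dock 0.63 
[... 416 characters left out ...]
. ]
scene 382.0570410738032 -0.12895087568453203 [[-0.859, 0.205, -0.469, -50.367], [-0.512, -0.345, 0.787, 950.806], [-0.001, 0.916, 0.401, 575.498], [0.0, 0.0, 0.0, 1.0]]
probe 0.4 [290.6 180.4] [ 508.5 -274.3   36. ]
probe_tip 0.5 [287.9 189.4] [ 479.8 -191.3   36. ]
probe_tail 0.46 [299.2 176.5] [ 497.3 -328.1   36. ]
rest 0.45 [293.1 191.5] [ 489.5 -259.5    0. ]
dock 0.87 [248.7 224.7] [498.5  48.5   0. ]
groove_start 0.84 [255.  209.7] [498.4   9.6  36. ]
hood_mouth 0.83 [239.4 228.7] [474.7 139.3  36. ]
contact_zone 0.78 [241.8 234.4] [451.4 163.5  36. ]
timer 0.57 [218.9 208.8] [644.4   3.8   0. ]
salt 0.64 [227.7 289.6] [374.1 350.7   0. ]
jam 0.87 [160.9 237.2] [682.1 249.7   0. ]
```

Run:
```python
import cv2
a=cv2.imread('pics/top0.png')[120:270,100:400]
cv2.imwrite('pics/top0c.png',cv2.resize(a,(800,400),interpolation=cv2.INTER_CUBIC))
```

```text
(no output)
```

View pics/top0c.png

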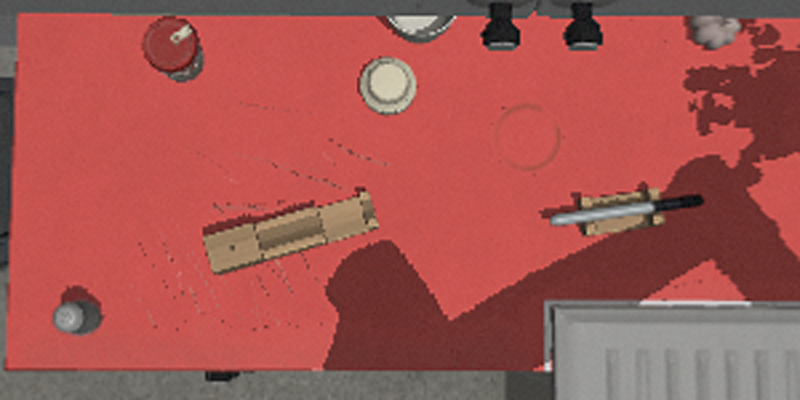

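View pics/scene0.png

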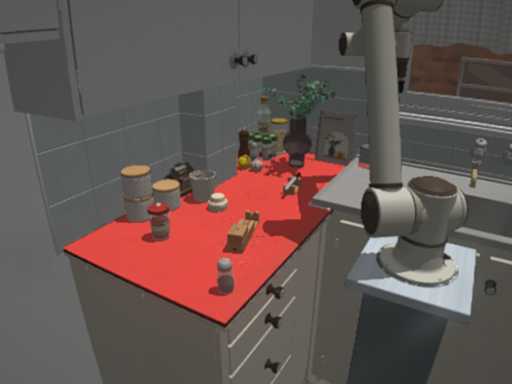

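The top view (enlarged crop) shows the dock running from its front at about (375,205) to its hood end at (210,255). The probe lies with its steel tip at (552,219) and its tail at (702,201). No bystander is close to the path, so I'll move over the rest and look with the wrist camera.

```bash
cat >> h.py <<'E'
from scipy.spatial.transform import Rotation as R
def plan(target,yaw,s=None):
    """tool-down, tool x at world yaw. returns scaled shift/turn from measured pose"""
    s=s or arm.read_state(); R0=R.from_quat(s['ee_rot'])
    xa=np.array([np.cos(yaw),np.sin(yaw),0]); za=np.array([0,0,-1.]); M=np.stack([xa,np.cross(za,xa),za],1)
    t=R0.inv().apply(np.array(target)-s['position'])/100
    r=(R0.inv()*R.from_matrix(M)).as_rotvec()/0.5
    print('pos',np.round(s['position'],1),'shift',np.round(t,3),'turn',np.round(r,3)); return t,r
E
python3 - <<'E'
from h import *
plan([500,-270,250],np.radians(-82.6))
E
```

```text
pos [ 234.  -579.5  303.9] shift [-3.625  1.874  0.539] turn [ 0.    -0.    -2.632]
```

Request:
apply_moves:
  increments:
    - [[-1,0.5,0.15,0,0,-0.9,1],[-1,0.5,0.15,0,0,-0.9,1],[-1,0.5,0.15,0,0,-0.9,1],[-1,0.5,0.15,0,0,-0.9,1]]

```text
clock: 1.6
position: [309.3, -494.2, 288.9]
ee_rot: [-0.407, 0.914, 0.0, 0.0]
contact_force: [-0.0, -0.3, 0.9]
gripper_width: 85.0
```

Run:
```python
from h import *
plan([500,-270,250],np.radians(-82.6))
```

```text
pos [ 309.3 -494.2  288.9] shift [-2.942  0.083  0.389] turn [ 1.000e-03  1.000e-03 -1.724e+00]
```

Request:
apply_moves:
  increments:
    - [[-1,0,0.15,0,0,-0.9,1],[-1,0,0.15,0,0,-0.9,1],[-1,0,0.15,0,0,-0.9,1],[-1,0,0.15,0,0,-0.9,1]]

```text
clock: 2.0
position: [375.8, -421.5, 274.0]
ee_rot: [-0.598, 0.801, -0.0, -0.0]
contact_force: [0.4, 0.1, 0.7]
gripper_width: 85.3
```

Run:
```python
from h import *
plan([500,-270,250],np.radians(-82.6))
```

```text
pos [ 375.8 -421.5  274. ] shift [-1.805 -0.761  0.24 ] turn [ 0.    -0.001 -0.834]
```

Request:
apply_moves:
  increments:
    - [[-1,-0.4,0.1,0,0,-0.83,1],[-1,-0.4,0.1,0,0,-0.83,1],[-1,-0.4,0.1,0,0,-0.83,1],[-1,-0.4,0.1,0,0,-0.83,1]]

```text
clock: 2.4
position: [442.4, -337.2, 264.0]
ee_rot: [0.75, -0.662, 0.0, 0.0]
contact_force: [-0.2, -1.3, -0.5]
gripper_width: 85.2
```

Run:
```python
from h import *
plan([500,-270,250],np.radians(-82.6))
Z=dict(probe=36,probe_tip=36,probe_tail=36,rest=0)
p=arm.get_image('wrist');save(p,'w1');print(np.round(p['pose'],2).tolist())
for n,z in Z.items():
        for m in arm.mark_of(n,p)[:1]: print(n,round(m['conf'],2),np.round(m['at'],1),np.round(at(p,m['at'],z),1))
```

```text
pos [ 442.4 -337.2  264. ] shift [-0.595 -0.655  0.14 ] turn [-0.    -0.001 -0.009]
[[-0.99, 0.12, 0.04, 452.1], [-0.12, -0.94, -0.32, -420.59], [-0.0, -0.33, 0.95, 333.59], [0.0, 0.0, 0.0, 1.0]]
probe 0.92 [194.3 217.8] [ 503.7 -278.5   36. ]
probe_tip 0.66 [201.1 280.5] [ 490.4 -191.5   36. ]
probe_tail 0.6 [184.8 137.3] [ 519.1 -371.    36. ]
rest 0.6 [199.9 209.1] [ 503.4 -274.6    0. ]
```

View pics/w1.png

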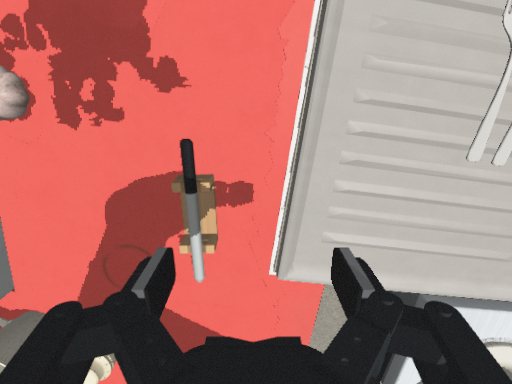

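The wrist view shows the probe's black tail end at (186,140) and its tip at (200,281). The rest's blocks are near (193,183) and (198,245). I'll refine the axis by fitting the outline, then move over it.

```bash
cat >> h.py <<'E'
def fit(p,label,z):
    o=arm.outline_of(label,p)
    if not o: print('none');return
    v,u=np.nonzero(o[0]['pixels']); 
    P=np.array([at(p,(a,b),z)[:2] for a,b in zip(u,v)])
    c=P.mean(0); w,V=np.linalg.eigh(np.cov(P.T)); d=V[:,1]; d=d*np.sign(d[1]); t=(P-c)@d; q=(P-c)@np.array([-d[1],d[0]])
    print(label,round(o[0]['conf'],2),'c',np.round(c,1),'mid',np.round(c+d*(t.min()+t.max())/2,1),'ang from +y deg',round(np.degrees(np.arctan2(-d[0],d[1])),2),'len',round(np.ptp(t),1),'wid',round(np.ptp(q),1))
    return c,d
E
python3 - <<'E'
from h import *
p=arm.get_image('wrist')
fit(p,'probe',38);fit(p,'rest',37)
plan([504,-275,200],np.radians(-80.9))
E
```

```text
probe 0.95 c [ 506.5 -288.6] mid [ 505.3 -280. ] ang from +y deg 8.25 len 179.1 wid 14.5
none
pos [ 441.4 -337.8  264. ] shift [-0.545 -0.7    0.64 ] turn [-0.    -0.    -0.067]
```

Request:
apply_moves:
  increments:
    - [[-0.55,-0.7,0.6,0,0,-0.04,1],[-0.55,-0.7,0.6,0,0,-0.04,1],[-0.55,-0.7,0.6,0,0,-0.04,1],[-0.55,-0.7,0.6,0,0,-0.04,1]]

```text
clock: 3.2
position: [504.6, -273.0, 202.8]
ee_rot: [0.758, -0.652, -0.001, 0.001]
contact_force: [-0.2, -0.4, 0.4]
gripper_width: 85.2
```

Run:
```python
from h import *
p=arm.get_image('wrist');save(p,'w2')
fit(p,'probe',38);fit(p,'rest',37)
for n,z in dict(probe=36,probe_tip=36,probe_tail=36,rest=0).items():
        for m in arm.mark_of(n,p)[:1]: print(n,round(m['conf'],2),np.round(m['at'],1),np.round(at(p,m['at'],z),1))
plan([504,-275,90],np.radians(-81.75))
```

```text
probe 0.79 c [ 507.2 -290.5] mid [ 505.7 -280.3] ang from +y deg 8.28 len 179.6 wid 15.7
rest 0.93 c [ 505.8 -281.2] mid [ 505.5 -278.7] ang from +y deg 8.25 len 94.9 wid 42.9
probe 0.66 [249.4 188.3] [ 507.5 -278.5   36. ]
probe_tip 0.97 [253.2 271.5] [ 490.9 -192.    36. ]
probe_tail 0.76 [252.5  78.8] [ 518.3 -369.4   36. ]
rest 0.69 [251.5 182.9] [ 504.8 -272.8    0. ]
pos [ 504.  -274.3  204.8] shift [0.006 0.003 1.148] turn [-0.003 -0.001  0.005]
```

View pics/w2.png

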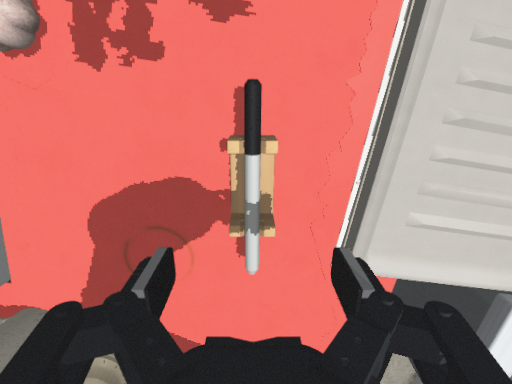

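The view confirms that the probe runs straight between the fingers, with its tail at (252,80) and tip at (252,272). The rest's gap is centred near (252,188). Next is the descent.

Request:
apply_moves:
  increments:
    - [[0.03,0.02,0.4,0,0,0,1],[0.03,0.02,0.8,0,0,0,1],[0.03,0.02,0.95,0,0,0,1],[0.03,0.02,0.95,0,0,0,1]]

```text
clock: 3.95
position: [501.1, -276.9, 106.6]
ee_rot: [0.757, -0.653, -0.002, 0.001]
contact_force: [0.5, -0.0, 0.5]
gripper_width: 85.3
```

Run:
```python
from h import *
plan([505.2,-277,90],np.radians(-81.75))
```

```text
pos [ 501.1 -276.9  106.6] shift [ 0.007 -0.041  0.166] turn [0.01  0.004 0.006]
```

Request:
apply_moves:
  increments:
    - [[0,-0.04,0.1,0,0,0,1],[0,-0.04,0.16,0,0,0,1],[0,-0.04,0.16,0,0,0,1]]

```text
clock: 4.25
position: [506.8, -276.2, 92.9]
ee_rot: [0.757, -0.653, 0.0, -0.0]
contact_force: [0.4, 0.8, -0.1]
gripper_width: 85.6
```

Run:
```python
from h import *
plan([505.2,-277,90],np.radians(-81.75))
p=arm.get_image('wrist');save(p,'w3')
fit(p,'probe',38)
plan([505.2,-277,90],np.radians(-81.75))
```

```text
pos [ 506.8 -276.2   92.9] shift [0.005 0.017 0.029] turn [-0.     0.     0.008]
probe 0.59 c [ 509.8 -309.4] mid [ 508.1 -297.8] ang from +y deg 8.28 len 145.3 wid 14.7
pos [ 507.1 -276.3   93.5] shift [0.004 0.02  0.035] turn [-0.002 -0.001  0.008]
```

View pics/w3.png

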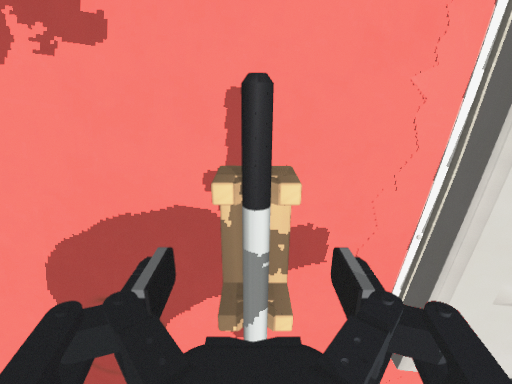

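Request:
apply_moves:
  increments:
    - [[0,0.01,0.03,0,0,0,1],[0,0.01,0.03,0,0,0,0],[0,0.01,0.03,0,0,0,-0.5],[0,0.01,0.03,0,0,0,-1],[0,0.01,0.03,0,0,0,-1],[0,0.01,0.03,0,0,0,-1],[0,0.01,0.03,0,0,0,-1],[0,0.01,0.03,0,0,0,-1],[0,0.01,0.03,0,0,0,-1],[0,0.01,0.03,0,0,0,-1]]

```text
clock: 5.35
position: [505.6, -276.4, 90.1]
ee_rot: [0.757, -0.653, -0.0, 0.0]
contact_force: [-2.8, 0.1, 2.9]
gripper_width: 11.7
```

Request:
apply_moves:
  increments:
    - [[0,0,-0.2,0,0,0,-1],[0,0,-0.6,0,0,0,-1],[0,0,-0.7,0,0,0,-1],[0,0,-0.7,0,0,0,-1]]

```text
clock: 5.75
position: [506.9, -276.6, 161.7]
ee_rot: [0.758, -0.653, 0.002, -0.001]
contact_force: [-0.2, 0.0, -1.7]
gripper_width: 12.0
```

Run:
```python
from h import *
p=arm.get_image('wrist');save(p,'w4')
z=arm.read_state()['position'][2]-54; print(z)
fit(p,'probe',z+2)
for n in ['probe_tip','probe_tail','probe']:
  for m in arm.mark_of(n,p)[:1]: print(n,round(m['conf'],2),np.round(m['at'],1),np.round(at(p,m['at'],z),1))
p=arm.get_image('top')
for n,zz in dict(dock=0,groove_start=36,hood_mouth=36,probe_tip=z,probe_tail=z).items():
  for m in arm.mark_of(n,p)[:1]: print(n,round(m['conf'],2),np.round(m['at'],1),np.round(at(p,m['at'],zz),1))
fit(p,'dock',40)
print(arm.read_state()['gripper_width'])
plan([495,46,160],np.radians(-74.4))
```

```text
106.04055926838856
probe 0.71 c [ 511.7 -310.8] mid [ 509.9 -298.6] ang from +y deg 8.33 len 143.8 wid 14.0
probe_tail 0.6 [252.6  69.9] [ 520.7 -370.4  106. ]
probe 0.65 [253.  261.3] [ 506.8 -279.1  106. ]
dock 0.67 [230.7 202.4] [492.7  42.3   0. ]
groove_start 0.73 [240.  199.2] [500.   12.4  36. ]
hood_mouth 0.81 [197.1 212.7] [457.5 145.   36. ]
probe_tip 0.68 [312.4 198.8] [ 496.  -202.5  106. ]
dock 0.8 c [474.9 110.1] mid [475.3 108.7] ang from +y deg 15.04 len 197.4 wid 46.7
11.7734986487686
pos [ 505.7 -276.4  159.6] shift [-3.204e+00 -3.690e-01 -3.000e-03] turn [ 0.001  0.    -0.249]
```

View pics/w4.png

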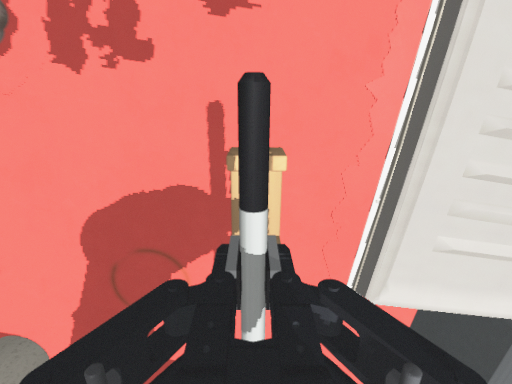

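The probe is gripped and level: the handle's end shows at (254,75) and the jaws close on the rod near (254,270). I'll carry it towards the dock.

Request:
apply_moves:
  increments:
    - [[-1,-0.12,-0.2,0,0,-0.1,-1],[-1,-0.12,-0.2,0,0,-0.1,-1],[-1,-0.12,-0.2,0,0,-0.1,-1]]

```text
clock: 6.65
position: [503.3, -172.2, 181.3]
ee_rot: [0.775, -0.632, 0.001, -0.001]
contact_force: [0.6, -1.2, -0.5]
gripper_width: 11.9
```

Request:
apply_moves:
  increments:
    - [[-1,-0.12,0,0,0,-0.15,-1],[-1,-0.12,0,0,0,-0.15,-1],[-1,-0.12,0,0,0,-0.15,-1],[-1,-0.12,0,0,0,-0.15,-1],[-1,-0.12,0,0,0,-0.15,-1]]

```text
clock: 7.15
position: [495.1, -76.0, 179.9]
ee_rot: [0.797, -0.605, 0.0, 0.0]
contact_force: [-0.8, 0.4, -0.5]
gripper_width: 12.0
```

Run:
```python
from h import *
p=arm.get_image('wrist');save(p,'w5')
for n,z in dict(dock=0,groove_start=36,hood_mouth=36).items():
  for m in arm.mark_of(n,p)[:1]: print(n,round(m['conf'],2),np.round(m['at'],1),np.round(at(p,m['at'],z),1))
fit(p,'dock',37)
plan([495,46,160],np.radians(-74.9))
```

```text
groove_start 0.66 [210.9 290. ] [508.9  17.5  36. ]
dock 0.56 c [501.4  22.3] mid [495.7  28.5] ang from +y deg 42.79 len 89.4 wid 22.4
pos [495.  -76.4 179.8] shift [-1.179 -0.328  0.198] turn [0.    0.    0.015]
```

View pics/w5.png

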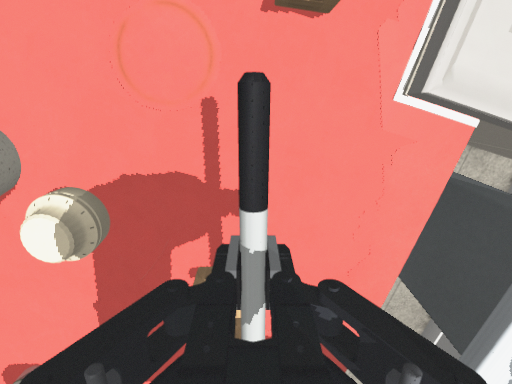

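The wrist camera looks behind the tool, so the dock is hidden below the gripper. The timer shows at (65,225). I'll go beyond the dock and off to one side to see it.

Request:
apply_moves:
  increments:
    - [[-1,0.25,-0.15,0,0,0.02,-1],[-1,0.25,-0.15,0,0,0.02,-1],[-1,0.25,-0.15,0,0,0.02,-1]]

```text
clock: 7.7
position: [442.3, 16.3, 195.6]
ee_rot: [0.795, -0.607, 0.0, -0.0]
contact_force: [0.8, -1.1, -0.7]
gripper_width: 11.7
```

Request:
apply_moves:
  increments:
    - [[-1,0.25,-0.15,0,0,0,-1],[-1,0.25,-0.15,0,0,0,-1],[-1,0.25,-0.15,0,0,0,-1],[-1,0.25,-0.15,0,0,0,-1],[-1,0.25,-0.15,0,0,0,-1]]

```text
clock: 8.2
position: [394.1, 103.6, 209.8]
ee_rot: [0.793, -0.609, -0.0, 0.0]
contact_force: [0.8, -0.5, -0.6]
gripper_width: 12.0
```

Run:
```python
from h import *
p=arm.get_image('wrist');save(p,'w6')
for n,z in dict(dock=0,groove_start=36,hood_mouth=36).items():
  for m in arm.mark_of(n,p)[:1]: print(n,round(m['conf'],2),np.round(m['at'],1),np.round(at(p,m['at'],z),1))
fit(p,'dock',37)
plan([495,46,160],np.radians(-74.9))
```

```text
dock 0.81 [162.2 102.6] [498.4  49.9   0. ]
groove_start 0.98 [143.2  55.7] [508.6  14.4  36. ]
dock 0.93 c [474.7 107.9] mid [472.9 116.3] ang from +y deg 12.52 len 215.3 wid 62.3
pos [394.2 103.3 209.6] shift [ 0.813 -0.827  0.496] turn [ 0.001 -0.001 -0.006]
```

View pics/w6.png

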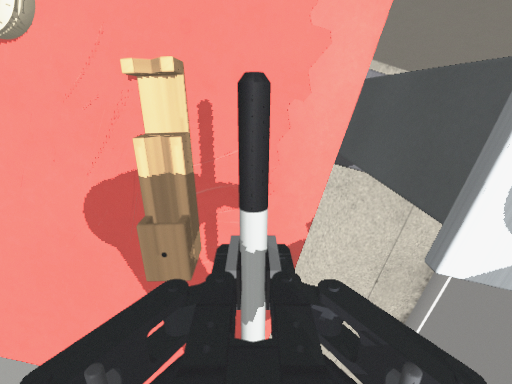

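The whole dock is in view now. The front block is at (155,66), the rear V block starts at row 137, the hood mouth is at row 218 and the hood's end is at row 280. I'll zoom in.

Run:
```python
import cv2
a=cv2.imread('pics/w6.png')
b=cv2.resize(a[45:165,105:215],None,fx=5,fy=5,interpolation=cv2.INTER_CUBIC)
cv2.imwrite('pics/w6a.png',b)
b=cv2.resize(a[125:245,115:225],None,fx=5,fy=5,interpolation=cv2.INTER_CUBIC)
cv2.imwrite('pics/w6b.png',b)
```

```text
(no output)
```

View pics/w6a.png

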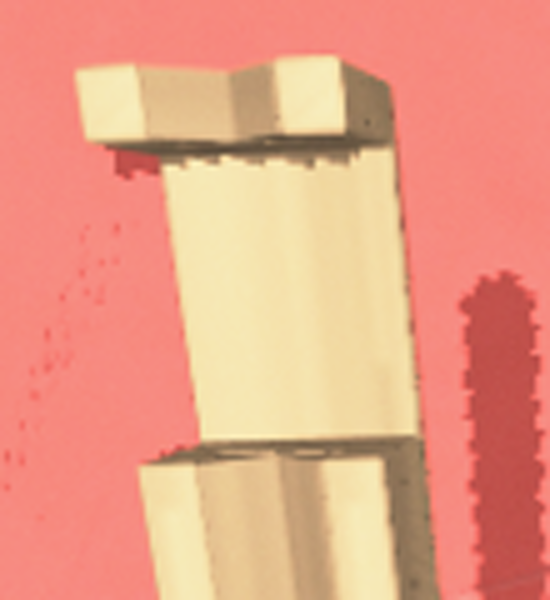

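View pics/w6b.png

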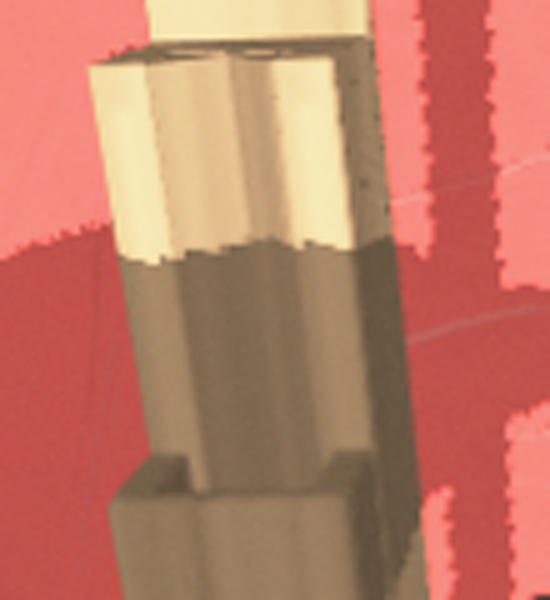

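Run:
```python
from h import *
from scipy.optimize import least_squares
p=arm.get_image('wrist')
A=lambda x,y:(105+x/5-.4,45+y/5-.4); B=lambda x,y:(115+x/5-.4,125+y/5-.4)
obs=[((-38,-22,37),A(77,71)),((-38,22,37),A(340,56)),((-38,-10.5,37),A(135,66)),((-38,10.5,37),A(275,60)),
((-26,-22,37),A(92,142)),((-26,22,37),A(349,135)),((-26,-10.5,37),A(148,142)),((-26,10.5,37),A(285,137)),
((26,-22,37),B(90,66)),((26,22,37),B(333,57)),((26,-10.5,37),B(144,64)),((26,10.5,37),B(278,60)),
((100,22,37),B(372,450)),((100,-22,59),B(110,505)),((100,22,59),B(345,490))]
X=np.array([o[0] for o in obs]);U=np.array([o[1] for o in obs])
def W(q):
    c,s=np.cos(q[2]),np.sin(q[2]);return np.stack([q[0]+c*X[:,0]-s*X[:,1],q[1]+s*X[:,0]+c*X[:,1],X[:,2]+(q[3] if len(q)>3 else 0)],1)
f=lambda q:(np.array([proj(p,w) for w in W(q)])-U).ravel()
for q0 in ([491,49,1.83],[491,49,1.83,0]):
    r=least_squares(f,q0,loss='soft_l1'); print(np.round(r.x,3),'deg from y',np.degrees(r.x[2])-90); print(np.round(f(r.x).reshape(-1,2),1).tolist())
c,d=fit(p,'probe',209.6-54+2)
```

```text
[494.903  50.487   1.857] deg from y 16.411577163004694
[[-1.0, -1.1], [0.7, -0.3], [1.5, -0.7], [-0.6, -0.5], [-1.6, 0.7], [0.5, 0.0], [1.1, 0.2], [-0.7, 0.2], [-1.1, 0.0], [0.4, 0.3], [1.1, -0.0], [-1.8, 0.1], [1.0, 0.1], [-1.4, 0.2], [1.0, 2.2]]
[495.519  50.7     1.858  -2.039] deg from y 16.465659958418215
[[-0.7, -0.6], [0.5, 0.1], [1.7, -0.3], [-0.6, -0.1], [-1.2, 1.0], [0.4, 0.3], [1.3, 0.4], [-0.8, 0.4], [-0.8, -0.2], [0.2, -0.0], [1.3, -0.3], [-1.8, -0.2], [0.8, -0.7], [-1.1, -0.7], [0.9, 1.2]]
probe 0.68 c [402.7  68.9] mid [399.5  81. ] ang from +y deg 14.72 len 141.9 wid 13.8
```

Run:
```python
from h import *
plan([494,55.4,135],np.radians(-73.4))
```

```text
pos [394.  103.6 209.7] shift [ 0.724 -0.842  0.747] turn [ 0.001 -0.    -0.057]
```

Request:
apply_moves:
  increments:
    - [[0.72,-0.84,0.3,0,0,-0.06,-1],[0.72,-0.84,0.5,0,0,-0.06,-1],[0.72,-0.84,0.7,0,0,-0.06,-1],[0.72,-0.84,0.75,0,0,-0.06,-1],[0.72,-0.84,0.75,0,0,-0.06,-1]]

```text
clock: 9.05
position: [493.0, 55.8, 133.5]
ee_rot: [0.802, -0.597, -0.001, 0.002]
contact_force: [0.6, 0.6, 0.8]
gripper_width: 11.8
```

Run:
```python
from h import *
plan([494,55.4,135],np.radians(-73.4))
p=arm.get_image('wrist');save(p,'w7')
p2=arm.get_image('top');save(p2,'t7')
z=arm.read_state()['position'][2]-54
fit(p,'probe',z+2)
for n,z in dict(dock=0,groove_start=36).items():
  for m in arm.mark_of(n,p)[:1]: print(n,round(m['conf'],2),np.round(m['at'],1),np.round(at(p,m['at'],z),1))
a=cv2.resize(p['img'][60:260,150:350,::-1],None,fx=3,fy=3,interpolation=cv2.INTER_CUBIC); cv2.imwrite('pics/w7a.png',a)
```

```text
pos [493.   55.8 133.5] shift [ 0.007 -0.009 -0.015] turn [ 0.008 -0.001  0.004]
probe 0.55 c [502.6  21.2] mid [499.1  32.9] ang from +y deg 16.46 len 140.1 wid 14.7
dock 0.76 [249.8 201.5] [495.9  50.3   0. ]
groove_start 0.9 [247.4 166.7] [507.6  15.4  36. ]
```

View pics/w7a.png

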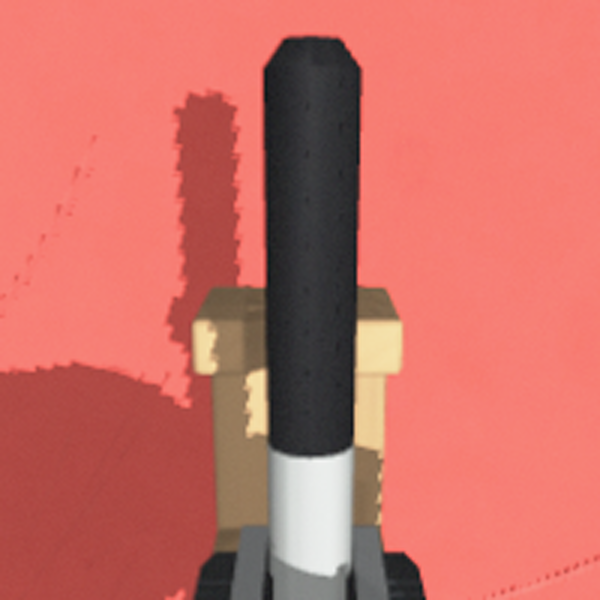

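Run:
```python
from h import *
p=arm.get_image('wrist')
C=lambda x,y:(150+x/3-.33,60+y/3-.33)
a,b=at(p,C(193,322),37),at(p,C(402,321),37); c,d=at(p,C(193,373),37),at(p,C(402,373),37)
print(a,b,c,d); print((a+b)/2,(c+d)/2, np.linalg.norm(a-b))
u=b-a; print('yaw from y', np.degrees(np.arctan2(-u[1],-u[0])))
s=arm.read_state()['position']; print(s)
o,dd=fit(p,'probe',s[2]-54+2)
for q,x in (((a+b)/2,-38),((c+d)/2,-26)):
  ex=np.array([-np.sin(np.radians(16.5)),np.cos(np.radians(16.5))]); ey=np.array([-ex[1],ex[0]])
  print('origin est',q[:2]-x*ex,'lateral of probe line rel block',(o-q[:2])@ey-((o-q[:2])@ex)*0, 'TCP lateral',(s[:2]-q[:2])@ey)
```

```text
[528.85766668  23.86645956  37.        ] [487.22403923  10.97550912  37.        ] [526.10310042  34.68127644  37.        ] [483.53776402  21.71701149  37.        ]
[508.04085296  17.42098434  37.        ] [504.82043222  28.19914396  37.        ] 43.583661363276164
yaw from y 17.20400593887652
[493.62917326  57.20789555 136.34251804]
probe 0.71 c [503.5  23.1] mid [499.9  35.2] ang from +y deg 16.75 len 142.0 wid 13.9
origin est [497.24826986  53.85613426] lateral of probe line rel block 2.7339193686022814 TCP lateral 2.5181096018686464
origin est [497.43603326  53.12845707] lateral of probe line rel block 2.7072791347476746 TCP lateral 2.491469368014039
```

Request:
apply_moves:
  increments:
    - [[0,-0.02,0.15,0,0,0,-1],[0,-0.02,0.29,0,0,0,-1],[0,-0.02,0.29,0,0,0,-1],[0,-0.02,0.29,0,0,0,-1]]

```text
clock: 9.8
position: [495.6, 57.4, 106.5]
ee_rot: [0.803, -0.596, 0.0, -0.0]
contact_force: [-0.8, -0.3, -0.6]
gripper_width: 11.7
```

Run:
```python
from h import *
p=arm.get_image('wrist');save(p,'w8')
s=arm.read_state();print(s['position'],s['contact_force'])
fit(p,'probe',s['position'][2]-54+2)
a=cv2.resize(p['img'][60:260,150:350,::-1],None,fx=3,fy=3,interpolation=cv2.INTER_CUBIC); cv2.imwrite('pics/w8a.png',a)
```

```text
[495.90989174  57.48317816 106.73368813] [-0.0822486   0.19893926 -0.50526871]
probe 0.66 c [505.3  23.5] mid [501.8  35.2] ang from +y deg 16.62 len 141.6 wid 14.8
```

View pics/w8a.png

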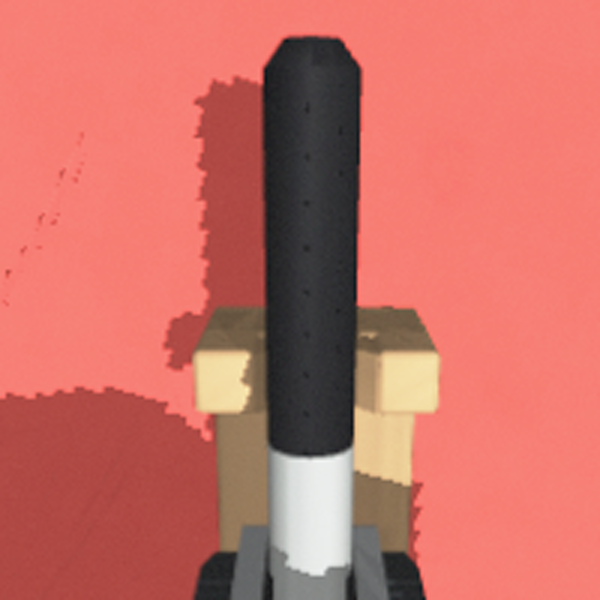

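Run:
```python
from h import *
p=arm.get_image('wrist')
C=lambda x,y:(150+x/3-.33,60+y/3-.33)
a,b=at(p,C(195,352),37),at(p,C(439,352),37); c,d=at(p,C(196,411),37),at(p,C(438,411),37)
u=b-a; print('yaw from y', np.degrees(np.arctan2(-u[1],-u[0])), np.linalg.norm(u))
s=arm.read_state()['position']; print(s)
o,dd=fit(p,'probe',s[2]-54+2)
l,r=at(p,C(266,352),s[2]-54),at(p,C(356.5,352),s[2]-54)
ex=np.array([-np.sin(np.radians(16.6)),np.cos(np.radians(16.6))]); ey=np.array([-ex[1],ex[0]])
for q,x in (((a+b)/2,-38),((c+d)/2,-26)):
  print('origin est',q[:2]-x*ex,'probe lat',(o-q[:2])@ey,'TCP lat',(s[:2]-q[:2])@ey,'handle edge lat',((l+r)[:2]/2-q[:2])@ey)
```

```text
yaw from y 16.876276864653665 42.4805192899899
[495.96409082  57.4390892  106.8254862 ]
probe 0.61 c [505.7  23.7] mid [502.2  35.4] ang from +y deg 16.67 len 141.9 wid 14.0
origin est [496.1988086   51.13258138] probe lat -1.2475227881474182 TCP lat -1.5767605822053454 handle edge lat -1.0168881450954521
origin est [496.43023008  50.08381151] probe lat -1.3253677105973947 TCP lat -1.6546055046553239 handle edge lat -1.0947330675454285
```

Request:
apply_moves:
  increments:
    - [[0,0.012,0.04,0,0,0,-1],[0,0.012,0.08,0,0,0,-1],[0,0.012,0.11,0,0,0,-1],[0,0.012,0.13,0,0,0,-1],[0,0.012,0.14,0,0,0,-1]]

```text
clock: 10.5
position: [494.3, 56.8, 91.5]
ee_rot: [0.803, -0.596, -0.0, 0.0]
contact_force: [0.1, 0.8, -0.5]
gripper_width: 11.9
```

Run:
```python
from h import *
p=arm.get_image('wrist');save(p,'w9')
s=arm.read_state();print(s['position'],s['contact_force'],s['wrist_torque'])
a=cv2.resize(p['img'][60:260,150:350,::-1],None,fx=3,fy=3,interpolation=cv2.INTER_CUBIC); cv2.imwrite('pics/w9a.png',a)
```

```text
[494.30585516  56.80583374  91.5030447 ] [-0.32507221 -0.05404797  0.34911762] [-0.00636166 -0.02538947 -0.02872809]
```

View pics/w9a.png

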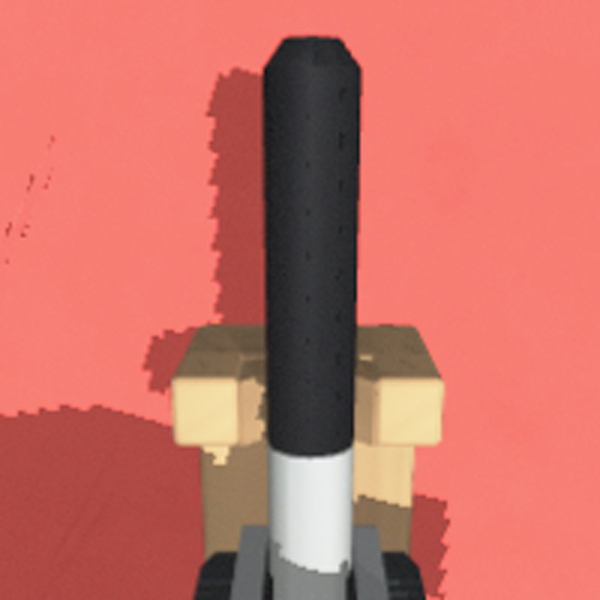

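The block's upper edge runs from column 173 to 441 (centre 307) and the handle's centre is at 311.5. That makes the handle about 0.7 mm off, so I'll nudge it and ease down.

Request:
apply_moves:
  increments:
    - [[0,-0.006,0.005,0,0,0,-1],[0,-0.006,0.01,0,0,0,-1],[0,-0.006,0.01,0,0,0,-1]]

```text
clock: 10.85
position: [495.0, 57.0, 90.9]
ee_rot: [0.803, -0.596, 0.0, -0.0]
contact_force: [-0.2, 1.2, -1.2]
gripper_width: 11.6
```

Request:
apply_moves:
  increments:
    - [[0,0,0.005,0,0,0,-1],[0,0,0.01,0,0,0,-1],[0,0,0.01,0,0,0,-1]]

```text
clock: 11.15
position: [494.9, 57.0, 90.2]
ee_rot: [0.803, -0.596, -0.0, 0.0]
contact_force: [-1.5, -0.7, 3.0]
gripper_width: 11.9
```

Request:
apply_moves:
  increments:
    - [[0,0.004,0,0,0,0,-1],[0,0.004,0,0,0,0,-0.6],[0,0.004,0,0,0,0,-0.4],[0,0.004,0,0,0,0,-0.4],[0,0.004,0,0,0,0,-0.4],[0,0.004,0,0,0,0,-0.4]]

```text
clock: 11.75
position: [494.6, 56.9, 89.9]
ee_rot: [0.803, -0.596, -0.0, 0.0]
contact_force: [0.0, 0.6, 0.7]
gripper_width: 25.6
```

Run:
```python
from h import *
p=arm.get_image('wrist');save(p,'w10')
s=arm.read_state();print(s['position'],s['contact_force'],s['wrist_torque'],s['gripper_width'])
fit(p,'probe',38)
a=cv2.resize(p['img'][60:260,150:350,::-1],None,fx=3,fy=3,interpolation=cv2.INTER_CUBIC); cv2.imwrite('pics/w10a.png',a)
```

```text
[494.61782134  56.9229634   89.88274404] [-1.06250198 -0.43168911  0.31060894] [-0.04171549 -0.03916257  0.005571  ] 25.66805351959725
probe 0.65 c [504.3  23.3] mid [500.9  34.8] ang from +y deg 16.61 len 141.7 wid 13.8
```

View pics/w10a.png

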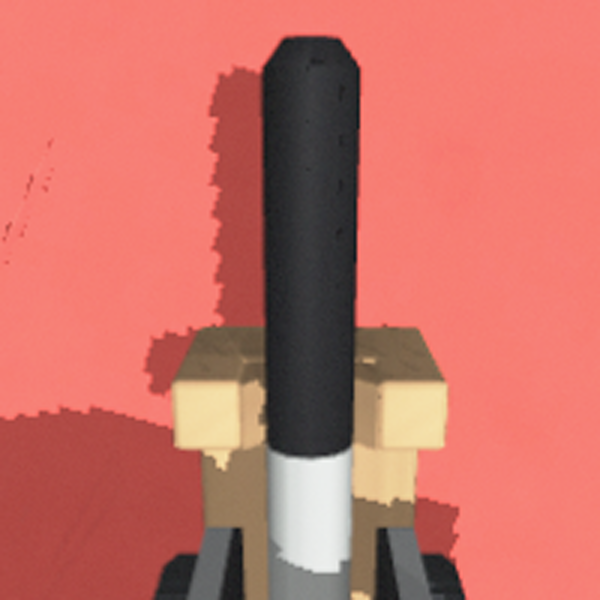

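The probe is seated: the block's centre is at column 310.5, the handle's at 311, and the fitted axis angle is 16.6°. I'll lift clear and go round behind the tail.

Request:
apply_moves:
  increments:
    - [[0,0,-0.15,0,0,0,-0.4],[0,0,-0.4,0,0,0,-0.4],[0,0,-0.7,0,0,0,-0.4],[0,0,-0.7,0,0,0,-0.4],[0.4,0,-0.7,0,0,0,-1],[0.9,0,-0.7,0,0,0,-1],[0.9,0,-0.7,0,0,0,-1],[0.9,0,-0.7,0,0,0,-1],[0.9,0,-0.7,0,0,0,-1]]

```text
clock: 12.75
position: [520.2, -29.0, 159.5]
ee_rot: [0.803, -0.596, -0.0, 0.0]
contact_force: [-0.2, 0.4, -0.4]
gripper_width: 0.3
```

Run:
```python
from h import *
s=arm.read_state();print(s['position'],s['gripper_width'])
t=np.radians(16.6);ex=np.array([-np.sin(t),np.cos(t)]); 
tail=np.array([494.6,56.9])-94*ex; print('tail',tail)
g=tail-28*ex
plan([g[0],g[1],160],t-np.pi/2)
p=arm.get_image('top');save(p,'t11');b=cv2.resize(p['img'][170:240,170:290,::-1],None,fx=6,fy=6,interpolation=cv2.INTER_CUBIC);cv2.imwrite('pics/t11a.png',b)
for n,zz in dict(groove_start=36,hood_mouth=36,probe_tip=36,probe_tail=36).items():
  for m in arm.mark_of(n,p)[:1]: print(n,round(m['conf'],2),np.round(m['at'],1),np.round(at(p,m['at'],zz),1))
fit(p,'probe',38)
```

```text
[520.19730715 -29.01483644 159.47692549] 0.28801438776335925
tail [521.45470654 -33.182322  ]
pos [520.2 -29.  159.5] shift [ 0.324  0.001 -0.005] turn [0.002 0.    0.007]
groove_start 0.49 [240.4 197.4] [505.6  11.2  36. ]
probe 0.73 c [474.9  57.3] mid [474.8  57.4] ang from +y deg 17.23 len 99.8 wid 17.1
```

View pics/t11a.png

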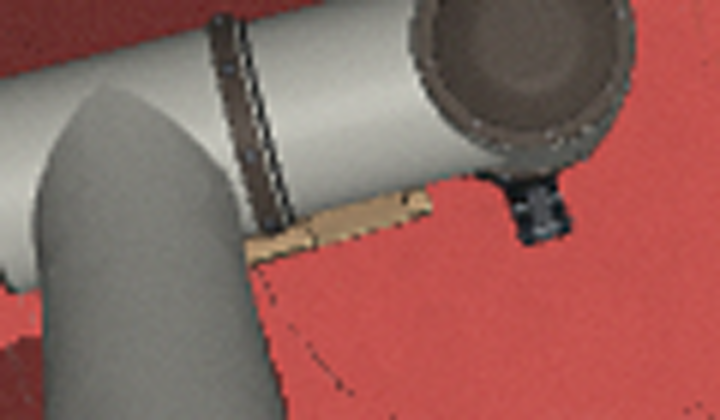

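The arm hides the probe from the top camera. I'll move back behind the tail and lower the shut fingers.

Request:
apply_moves:
  increments:
    - [[0.33,0,0,0,0,0,-1],[0.33,0,0,0,0,0,-1],[0.33,0,0.3,0,0,0,-1],[0.33,0,0.6,0,0,0,-1],[0.33,0,0.7,0,0,0,-1],[0.33,0,0.7,0,0,0,-1],[0.33,0,0.7,0,0,0,-1]]

```text
clock: 13.75
position: [530.8, -60.5, 90.7]
ee_rot: [0.803, -0.596, 0.001, -0.0]
contact_force: [0.1, 0.4, 0.4]
gripper_width: 0.2
```

Run:
```python
from h import *
s=arm.read_state();print(s['position'],s['contact_force'])
p=arm.get_image('wrist');save(p,'w12')
plan([529.5,-60,90],np.radians(-73.4))
p=arm.get_image('scene');save(p,'s12');b=cv2.resize(p['img'][170:270,190:310,::-1],None,fx=6,fy=6,interpolation=cv2.INTER_CUBIC);cv2.imwrite('pics/s12a.png',b)
```

```text
[530.83985005 -60.49791538  90.7313562 ] [0.13925052 0.42949811 0.36609004]
pos [531.  -60.5  91.1] shift [-0.009  0.013  0.011] turn [-0.005 -0.001  0.008]
```

View pics/w12.png

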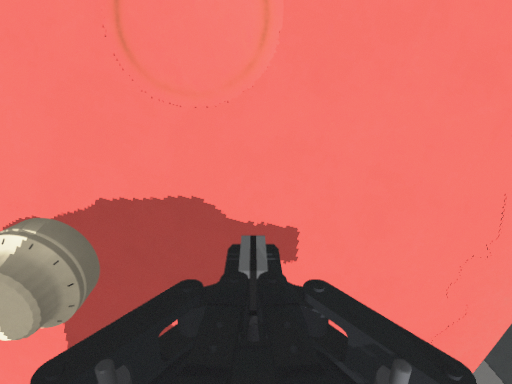

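View pics/s12a.png

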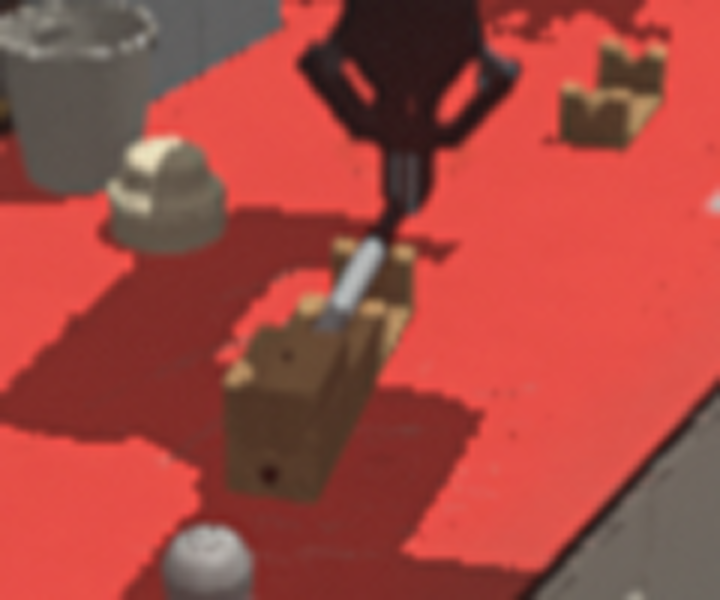

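The scene view confirms the probe lies in the groove. Its tip points at the hood and the shut fingers stand behind its tail. Now I'll advance gently to the tail and keep watching the force.

Request:
apply_moves:
  increments:
    - [[-0.05,0.013,0.005,0,0,0,-1],[-0.09,0.013,0.005,0,0,0,-1],[-0.11,0.013,0.005,0,0,0,-1],[-0.13,0.013,0.005,0,0,0,-1],[-0.15,0.013,0.005,0,0,0,-1],[-0.17,0.013,0.005,0,0,0,-1],[-0.19,0.013,0.005,0,0,0,-1],[-0.21,0.013,0.005,0,0,0,-1],[-0.23,0.013,0.005,0,0,0,-1]]

```text
clock: 14.75
position: [522.2, -39.1, 89.4]
ee_rot: [0.803, -0.596, 0.0, 0.0]
contact_force: [0.1, -0.4, -0.2]
gripper_width: -0.2
```

```bash
cat > st.py <<'E'
from h import *
s=[arm.read_state()]
t=np.radians(16.6);ex=np.array([-np.sin(t),np.cos(t)]);ey=np.array([-ex[1],ex[0]])
d=s[0]['position'][:2]-np.array([494.6,56.9])
print('adv',d@ex+122,'lat',d@ey,'z',s[0]['position'][2],'F along',s[0]['contact_force'][:2]@ex,s[0]['contact_force'],'T',s[0]['wrist_torque'])
E
python3 st.py
python3 - <<'E'
from h import *
p=arm.get_image('scene');b=cv2.resize(p['img'][170:270,190:310,::-1],None,fx=6,fy=6,interpolation=cv2.INTER_CUBIC);cv2.imwrite('pics/s13a.png',b)
E
```

```text
adv 22.093230816450287 lat 0.959317960412637 z 89.38800893899038 F along -0.38481642525537857 [ 0.08987698 -0.37475859 -0.15436626] T [-0.11476728 -0.10075001 -0.00650614]
```

View pics/s13a.png

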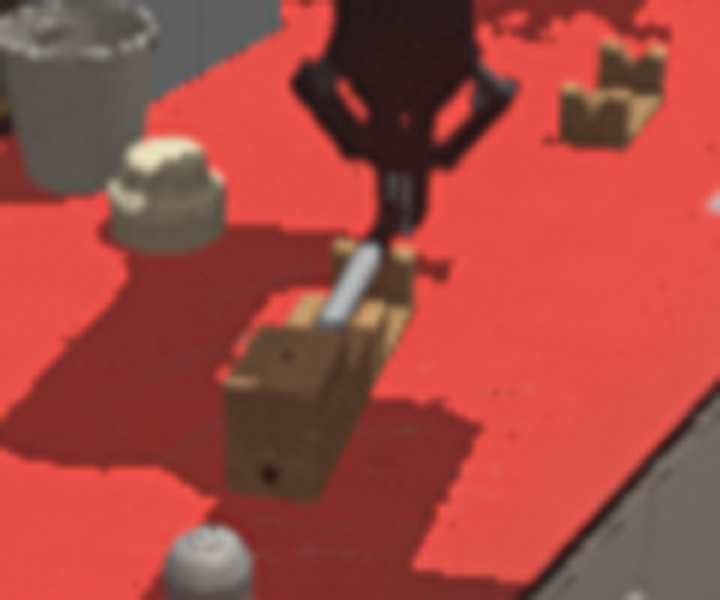

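Request:
apply_moves:
  increments:
    - [[-0.02,0,0,0,0,0,-1],[-0.03,0,0,0,0,0,-1],[-0.04,0,0,0,0,0,-1],[-0.05,0,0,0,0,0,-1],[-0.06,0,0,0,0,0,-1]]

```text
clock: 15.3
position: [520.5, -33.4, 89.4]
ee_rot: [0.803, -0.596, 0.0, -0.0]
contact_force: [-0.4, -0.4, 0.6]
gripper_width: -0.3
```

```bash
python3 st.py
```

```text
adv 28.063564916280598 lat 0.9898439976515228 z 89.41781108608292 F along -0.2394370711751415 [-0.4337157  -0.37914645  0.56088115] T [-0.12898178 -0.04230476 -0.00926957]
```

Request:
apply_moves:
  increments:
    - [[-0.01,0,0,0,0,0,-1],[-0.02,0,0,0,0,0,-1],[-0.03,0,0,0,0,0,-1],[-0.03,0,0,0,0,0,-1]]

```text
clock: 15.7
position: [519.6, -30.4, 89.4]
ee_rot: [0.803, -0.596, -0.0, 0.0]
contact_force: [0.0, -0.2, 0.6]
gripper_width: -0.1
```

```bash
python3 st.py;python3 - <<'E'
from h import *
p=arm.get_image('scene');b=cv2.resize(p['img'][170:270,190:310,::-1],None,fx=6,fy=6,interpolation=cv2.INTER_CUBIC);cv2.imwrite('pics/s14a.png',b)
E
```

```text
adv 31.16268775107936 lat 1.0093673791735256 z 89.39703946342692 F along -0.16234625811900655 [ 0.02430141 -0.16216213  0.59519383] T [ 0.01537707 -0.00981671 -0.06895186]
```

View pics/s14a.png

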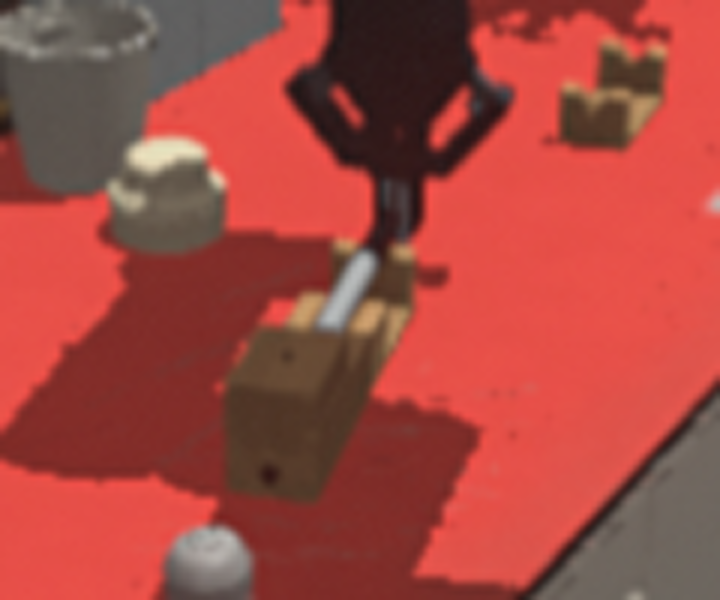

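The steel/handle boundary has moved from (383,240) to (370,255), so the probe is sliding. From here I'll take 2 mm steps.

Request:
apply_moves:
  increments:
    - [[-0.01,0,0,0,0,0,-1],[-0.02,0,0,0,0,0,-1],[-0.02,0,0,0,0,0,-1]]

```text
clock: 16.05
position: [519.0, -28.6, 89.4]
ee_rot: [0.803, -0.596, -0.0, 0.0]
contact_force: [0.3, 0.2, 0.2]
gripper_width: -0.1
```

```bash
python3 st.py
```

```text
adv 33.1206437748301 lat 1.0235917617477348 z 89.41285171263675 F along 0.10824634121973363 [0.30796466 0.20476222 0.22126245] T [ 0.00046557  0.00520949 -0.00389651]
```

Request:
apply_moves:
  increments:
    - [[-0.01,0,0,0,0,0,-1],[-0.02,0,0,0,0,0,-1],[-0.02,0,0,0,0,0,-1]]

```text
clock: 16.35
position: [518.4, -26.6, 89.4]
ee_rot: [0.803, -0.596, -0.0, -0.0]
contact_force: [-0.6, -0.5, -0.1]
gripper_width: 0.1
```

Request:
apply_moves:
  increments:
    - [[-0.01,0,0,0,0,0,-1],[-0.015,0,0,0,0,0,-1],[-0.015,0,0,0,0,0,-1]]

```text
clock: 16.65
position: [518.0, -25.2, 89.4]
ee_rot: [0.803, -0.596, 0.0, -0.0]
contact_force: [-0.3, -0.6, -0.4]
gripper_width: -0.1
```

```bash
python3 st.py
```

```text
adv 36.588210365619915 lat 0.9975401880599861 z 89.43980801448284 F along -0.47540422660991494 [-0.27970707 -0.57946384 -0.44270904] T [-0.00178437 -0.05652221  0.00455317]
```

One move per call from here, reading the force after each.

Request:
apply_moves:
  increments:
    - [[-0.01,0,0,0,0,0,-1],[-0.015,0,0,0,0,0,-1],[-0.015,0,0,0,0,0,-1]]

```text
clock: 16.95
position: [517.6, -23.8, 89.4]
ee_rot: [0.803, -0.596, -0.0, -0.0]
contact_force: [0.7, 0.2, 0.2]
gripper_width: -0.0
```

Request:
apply_moves:
  increments:
    - [[-0.01,0,0,0,0,0,-1],[-0.015,0,0,0,0,0,-1],[-0.015,0,0,0,0,0,-1]]

```text
clock: 17.25
position: [517.1, -22.4, 89.4]
ee_rot: [0.803, -0.596, -0.0, -0.0]
contact_force: [-1.2, -0.3, 0.6]
gripper_width: -0.2
```

Request:
apply_moves:
  increments:
    - [[-0.01,0,0,0,0,0,-1],[-0.015,0,0,0,0,0,-1],[-0.015,0,0,0,0,0,-1]]

```text
clock: 17.55
position: [516.7, -20.9, 89.4]
ee_rot: [0.803, -0.596, -0.0, 0.0]
contact_force: [0.5, 0.9, -0.1]
gripper_width: 0.1
```

Request:
apply_moves:
  increments:
    - [[-0.01,0,0,0,0,0,-1],[-0.015,0,0,0,0,0,-1],[-0.015,0,0,0,0,0,-1]]

```text
clock: 17.85
position: [516.3, -19.5, 89.4]
ee_rot: [0.803, -0.596, -0.0, -0.0]
contact_force: [0.8, 0.6, -0.6]
gripper_width: 0.3
```

Request:
apply_moves:
  increments:
    - [[-0.01,0,0,0,0,0,-1],[-0.015,0,0,0,0,0,-1],[-0.015,0,0,0,0,0,-1]]

```text
clock: 18.15
position: [516.0, -18.4, 89.4]
ee_rot: [0.803, -0.596, 0.0, 0.0]
contact_force: [0.6, -3.5, -0.7]
gripper_width: 0.3
```

The force along the groove has reached about 3.5 N, so the tip is at the contact. I'll use finer steps.

Request:
apply_moves:
  increments:
    - [[-0.005,0,0,0,0,0,-1],[-0.005,0,0,0,0,0,-1],[-0.005,0,0,0,0,0,-1]]

```text
clock: 18.45
position: [515.8, -18.0, 89.5]
ee_rot: [0.803, -0.596, 0.0, 0.0]
contact_force: [1.2, -4.4, -0.1]
gripper_width: 0.0
```

```bash
python3 st.py
```

```text
adv 44.14738038086428 lat 1.0710554737167897 z 89.45939124739766 F along -4.5898564936428325 [ 1.20096675 -4.4314455  -0.0849532 ] T [-1.31205282 -0.42356415  0.0211647 ]
```

Request:
apply_moves:
  increments:
    - [[-0.005,0,0,0,0,0,-1],[-0.006,0,0,0,0,0,-1],[-0.006,0,0,0,0,0,-1],[-0.006,0,0,0,0,0,-1]]

```text
clock: 18.85
position: [515.7, -17.7, 89.5]
ee_rot: [0.803, -0.596, 0.0, 0.0]
contact_force: [2.1, -6.6, -0.7]
gripper_width: 0.1
```

Request:
apply_moves:
  increments:
    - [[-0.003,0,0,0,0,0,-1],[-0.003,0,0,0,0,0,-1],[-0.003,0,0,0,0,0,-1],[-0.003,0,0,0,0,0,-1]]

```text
clock: 19.25
position: [515.7, -17.5, 89.5]
ee_rot: [0.803, -0.596, 0.0, 0.0]
contact_force: [1.0, -7.0, 0.1]
gripper_width: 0.1
```

```bash
python3 st.py
```

```text
adv 44.68724660975032 lat 1.0744387611679223 z 89.50927159633179 F along -6.981925013766312 [ 0.99065874 -6.99024057  0.12861417] T [-1.91337607 -0.6244215   0.01438859]
```

The push is steady at 7 N, so I'll back off slowly and then lift clear.

Request:
apply_moves:
  increments:
    - [[0.003,0,0,0,0,0,-1],[0.006,0,0,0,0,0,-1],[0.01,0,0,0,0,0,-1],[0.015,0,0,0,0,0,-1],[0.02,0,0,0,0,0,-1],[0.04,0,0,0,0,0,-1],[0.1,0,0,0,0,0,-1],[0.3,0,0,0,0,0,-1],[0.3,0,-0.3,0,0,0,-1],[0.3,0,-0.7,0,0,0,-1]]

```text
clock: 20.25
position: [522.9, -46.2, 158.1]
ee_rot: [0.802, -0.597, -0.002, 0.002]
contact_force: [0.3, 0.8, 0.5]
gripper_width: -0.0
```

Request:
apply_moves:
  increments:
    - [[-0.5,0,-0.8,0,0,0,-1],[-0.9,0.3,-0.8,0,0,0,-1],[-0.9,0.9,-0.8,0,0,0,-1],[-0.9,0.9,-0.8,0,0,0,-1],[-0.9,0.9,-0.8,0,0,0,-1]]

```text
clock: 20.75
position: [408.9, 14.4, 240.2]
ee_rot: [0.803, -0.596, -0.0, -0.001]
contact_force: [0.3, -0.1, 0.2]
gripper_width: -0.1
```

Run:
```python
from h import *
print(arm.read_state()['position'])
for c in ['wrist','scene','top']:
    p=arm.get_image(c);save(p,c+'20')
    fit(p,'probe',38)
    for n,zz in dict(groove_start=36,probe_tail=36).items():
        for m in arm.mark_of(n,p)[:1]: print(n,round(m['conf'],2),np.round(m['at'],1),np.round(at(p,m['at'],zz),1))
    if c=='scene': cv2.imwrite('pics/s20a.png',cv2.resize(p['img'][170:270,190:310,::-1],None,fx=6,fy=6,interpolation=cv2.INTER_CUBIC))
```

```text
[408.9171243   14.43395262 240.24720067]
probe 0.96 c [489.3  69. ] mid [487.6  74.8] ang from +y deg 16.7 len 174.8 wid 16.8
groove_start 0.78 [154.8 158.1] [510.4  18.7  36. ]
probe_tail 0.93 [158.8 129.5] [511.8 -10.4  36. ]
none
groove_start 0.57 [251.5 207.7] [515.4   2.8  36. ]
probe_tail 0.42 [253.7 207.7] [509.3  -0.8  36. ]
probe 0.5 c [485.   80.1] mid [487.2  72.8] ang from +y deg 16.86 len 152.6 wid 16.9
groove_start 0.68 [242.4 197.2] [506.2   4.9  36. ]
probe_tail 0.6 [249.7 195.5] [511.6 -17.7  36. ]
```

View pics/wrist20.png

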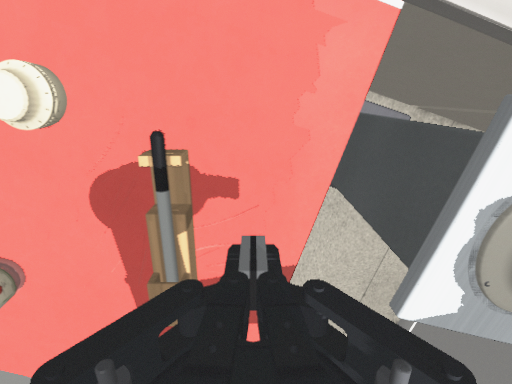

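View pics/s20a.png

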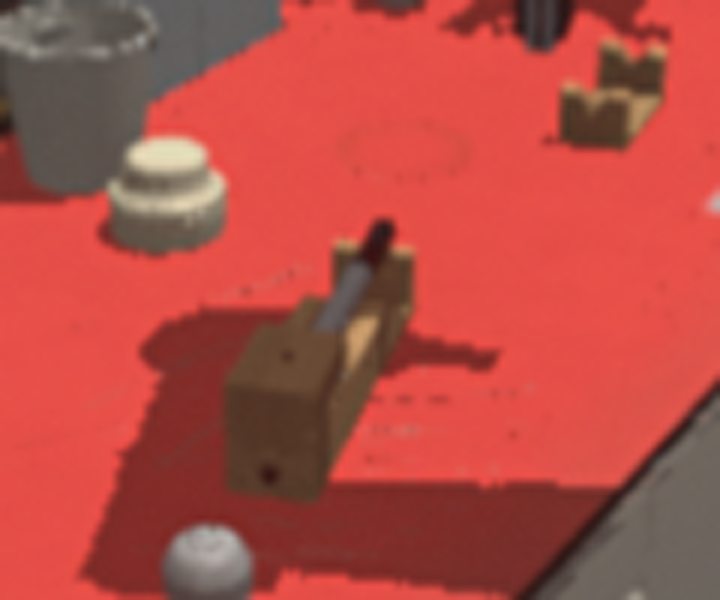

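Run:
```python
from h import *
s=arm.read_state();print(s['clock'],s['contact_force'],np.abs(s['joint_vel']).max())
print(arm.job_done())
```

```text
21.35 [ 0.23475009 -0.18407894 -0.00087464] 0.004140318660290094
the job is handed in; nothing more can be done
None
```

I handed the job in at 21.35 s. The probe lies in the dock's V-groove, tip under the hood. I don't have the verdict, because the hand-in reports none.

- **Placing:** I gripped the probe at the rest's gap, laid it in the groove and let go. After the release, the handle was centred on the front block in the wrist picture. The fitted axis was 16.6° against about 16.4–17.2° for the dock.
- **Pushing:** I pushed on the tail with shut fingers in steps of 1.5–2 mm, then finer. Sliding force stayed within about 1 N. The force then rose to 3.5 N, and finally 7 N, held for a few tenths of a second. It rose by roughly 4.5 N per mm, close to the contact's stated 5. I backed off slowly, then lifted clear.
- **Last checks:** The wrist camera puts the probe's axis at 16.7°. The tail stands about 29 mm out of the front face, inside the expected 8 to 32 mm. The arm read no contact force. The timer and salt shaker look unmoved in the scene picture, and I did not check the jam jar at the end.

**What disagreed or was not seen:**
- The network marks for the tail differed by up to about 10 mm between cameras. I trusted the closer wrist view.
- The wrist view puts the tip about 113 mm along the dock. Counting the arm's travel gives about 120 mm. Both are past the 108 mm needed.
- The contact itself cannot be seen, so the tip being at it rests on the felt force and stiffness.

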